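# Close and hold the air bonding press

### The arm

A 6-joint arm with a two-finger parallel gripper is mounted at the origin on a cart in front of the work surface, level with it; the furniture and walls round the work are solid. World frame = base frame: x ahead of the robot, y to its left, z up, the work surface at z = 0. Lengths are in mm, angles in rad, forces in N, time in s.
With the tool pointing down it reaches from about 300 to 825 mm from the base axis. Payload 5.4 kg.
Tool frame: the origin (TCP) lies midway between the tips of the shut fingers; the grasp point (between the pads) lies 19 mm behind it; z points along the fingers, y is the line along which they close (so a half turn about z gives the same grasp; the last joint's range is limited). The gripper opens to 92 mm and grips with 3 to 60 N. Pads are 20 mm wide; open, the fingers measure 128 mm over their backs; the gripper's body (75 mm by 189 mm) begins 69 mm behind the grasp point.
Start: joints at [1.02, 0.158, 1.597, -0, 1.386, -0.21], TCP at [192.198, 541.91, 214.601] pointing down, gripper open.
Joint ranges: [-2.91, 2.91], [-0.94, 2.29], [0.18, 2.7], [-1.29, 4.43], [0.17, 2.64], [-3, 3]. Speed limits (rad/s): [2.57, 2.57, 3.14, 3.14, 3.14, 3.14].

### API

Orientations are given as a unit quaternion [w, x, y, z].
In Python, from bench import robot, eyes gives the robot as it stands.
- The arm moves only by the tool jog_arm, never from a script. Its argument "rows" is one flat list of numbers, 7 for each row, row after row: the turn, a rotation vector about the world's x, y, z in rad, then the shift along the world's x, y, z in m, then the closure, from 0 (fully open) to 1 (shut). A call has 1 to 8 rows; each row shifts and turns the commanded pose from where the row before left it; what a row does not reach is not made up. A row lasts 1/10 s, in which the tool goes at most 50 mm and 8.59 degrees, less where a joint would pass 70% of its speed; a pose out of reach is approached as far as the arm can. A call with a gripper value outside its range is refused whole. The fingers move at their own pace and stop on an object; the grip force is fixed at half the most. Time passes only in rows, so rows that do not move let the fingers close. It gives the time, the measured TCP pose, the force, the opening and the grip force at its end, in the units of the state.
- robot.get_obs(): the state, without advancing time (a new reading comes with each control period).
- eyes.camera(name): name is "scene" or "top"; returns the picture (420x560x3 uint8, red, green, blue); there is no depth.
- eyes.camera_info(name): a dict with "mtx" (3x3 intrinsics, pixels), "distortion" ([k1, k2, p1, p2, k3] as OpenCV has them; the pictures are not rectified), "R" (3x3) and "t" (3): a world point X has camera coordinates R X + t. Camera axes: x right, y down, z forward; pixel columns grow to the right and rows downward; lengths in mm; the calibration is good to about 2 mm. A picture is of the moment at which its call begins. camera_info takes no time and is no camera call.
- robot.hand_in(): hands the job in; it is judged then, once.
The state is a dict: "clock": time; "q": joint angles; "qvel": joint speeds; "tau": joint torques, N m; "tcp_pos": TCP position; "orientation": TCP orientation; "force": force on the tool from outside, world axes, zero at the start; "torque": the same for the moment, N m; "width": finger opening in mm; "gripper_force": force on a finger pad.
Only numpy, scipy, OpenCV 4.12 (cv2) and the standard library are available. Lean on these libraries where they do the work, as an engineer would, in place of code of your own. Each camera call takes 0.05 s, during which the arm holds its last target. There are 200 camera calls.

### The job

Bond the brass hub onto the small clock blank in the bench press: open the yellow air valve fully, then flip the red safety catch fully outward, away from the lever, and only then pull the black-knobbed lever all the way towards you so that the pad presses on the hub. The lever springs back if released, so finish still holding it fully pulled; leave the things around the press where they stand.

Things in the scene. Friction and masses are not known exactly. Their poses are not given: they have to be found in the camera images.
- press: Bench press, bolted down: grey base 220 x 340 x 16 mm, blue column and head (head x -22 to 102, y 25 to 85, z to 165; cylinder on it to z 184). Origin on the table; +x away from the operator, +y to his left. Nothing exceeds z 210. Turned up to 0.3 rad. In its frame (mm): valve pivot (-20, 140, 137), catch pivot (5, -125, 120), lever pivot (0, -50, 48), pressing axis (0, 55).
- air_valve (a joint): Yellow handle on a vertical spindle: 0 shut (points to press -x, at the operator), 1.571 fully open (points to press +y, in line with the brass valve body); hard stops at both, stays by friction (about 1 N at its end). Opens clockwise seen from above; a gauge on the head rises with it. May start up to 0.3 rad open.
- valve_pivot (a point): On the spindle axis of the yellow handle, at mid thickness of the handle, 137 mm above the table; x, y, z axes turn with the handle (the handle runs to its own -x).
- valve_tip (a point): Near the free end of the yellow handle, 80 mm from the spindle axis, mid thickness. The handle is a bar 18 mm wide, 10 mm thick, running from 4 to 82 mm from the axis, free underneath beyond 20 mm from the axis.
- safety_catch (a joint): Red bell-crank catch on a level pivot along press x: 0 guarding (tab upright, toe across the front of the lever's stem, blocking it), 1.35 fully flipped (tab lying outward to press -y, toe standing up); stays where left by friction (about 1 N at the tab). May start up to 0.12 rad. The lever comes free beyond about 0.8 rad.
- catch_pivot (a point): Pivot of the red catch, 120 mm above the table. A toe 10 x 12 mm runs 83 mm from it towards the lever (its own +y); x axis is the pivot axis.
- catch_tab (a point): Top end of the red tab, 66 mm from the pivot along the catch's own z. The tab is 24 mm wide (its x) and 8 mm thick (its y). Push its inner (+y) face outward.
- lever (a joint): Spring lever: 0 at rest (stem leaning 0.25 rad away from the operator), 0.70 fully pulled towards the operator (press -x), hard stop. The spring takes it back when let go; 2.5 N at the knob to start it, about 7 N near the end and 11 N at full pull, where the pad presses.
- lever_pivot (a point): Lever pivot, 48 mm above the table, fixed on the press; the lever swings about the press y axis.
- lever_knob (a point): Black ball knob 34 mm across on a round stem 12 mm thick with a small stop collar: the ball's centre, 135 mm from the lever pivot, 179 mm above the table at rest.
- pad: Black rubber pressing pad 30 mm across, 14 mm tall, sprung; origin in its underside. It descends with the lever, 24 mm for the full pull, and meets the hub at about 0.53 rad of lever.
- blank: Loose dark round clock blank, 68 mm across, 12 mm thick, with a brass hub 20 mm across standing 8 mm above it; origin under its centre. It already lies on the press bed under the pad, 25 mm above the table.
- jar_blue: Loose blue pigment jar with dark lid, 32 mm across, 45 mm high; leave alone.
- jar_red: Loose red pigment jar with dark lid, 32 mm across, 45 mm high; leave alone.
- tape: Loose roll of masking tape lying flat, 103 mm across, 25 mm high; leave alone.
- tint_bottle: Loose white tint bottle with blue cap, 38 mm across, 92 mm high; leave alone.
Mind the look-alikes: they are no part of the job. What is shaped like the blank but turquoise is not meant.

How it is judged:
By the outcome, as a careful person would: the job done as asked, in the order asked, and still so for the second after the job is handed in, while the arm keeps its last pose, push and grip.
It also fails if it takes over 61 s, if anything falls off the work surface, if the arm or the gripper's body presses on something with over 40 N, if the wrist force passes 120 N, or if a joint passes its speed limit or range.

## Working session

There is one attempt and no reset: what is moved stays moved. The work goes in short steps, Python scripts to look and compute and a tool call to move; the robot and the scene stay as the last step left them, time stands still between calls to the robot, and variables do not carry over. Pictures are saved under pics/ and viewed, at most 10 in all, crops included, and the job is handed in when it is done.

Besides the shell and the picture viewer there is one more tool, called after ">>>" by a JSON object that holds its "method" and its "body". jog_arm: Moves the arm, as the interface text tells. Its arguments: {"type":"object","properties":{"rows":{"type":"array","items":{"type":"number"}}},"required":["rows"]}

```bash
mkdir -p pics; ls; python3 - <<'E'
from bench import robot, eyes
import cv2,numpy as np
for n in("scene","top"):
    im=eyes.camera(n); cv2.imwrite(f"pics/{n}0.png",im[:,:,::-1])
    i=eyes.camera_info(n); print(n,np.round(i["mtx"],1).tolist(),np.round(i["distortion"],3),np.round(i["R"],3).tolist(),np.round(i["t"]))
    R=np.array(i["R"]);print(-R.T@np.array(i["t"]))
print(robot.get_obs())
E
```

```text
pics
scene [[428.3, 0.0, 284.3], [0.0, 428.3, 211.6], [0.0, 0.0, 1.0]] [0.026 0.    0.    0.    0.   ] [[0.888, -0.459, -0.007], [-0.201, -0.375, -0.905], [0.413, 0.806, -0.425]] [-500.  240.  993.]
[  82.13257178 -939.3905309   635.5743151 ]
top [[444.3, 0.0, 285.1], [0.0, 444.3, 202.3], [0.0, 0.0, 1.0]] [-0.133  0.     0.     0.     0.   ] [[0.001, -1.0, 0.01], [-0.988, -0.002, -0.157], [0.157, -0.009, -0.988]] [ -36.  585. 1041.]
[ 414.75989247  -25.0842681  1119.8430233 ]
{'clock': 0.1, 'q': array([ 1.01990884e+00,  1.59005250e-01,  1.59809815e+00, -7.72096229e-06,
        1.38622697e+00, -2.10108791e-01]), 'qvel': array([ 0.00022267, -0.00072881, -0.00412016, -0.00018871, -0.00163956,
        0.0003672 ]), 'tau': array([-1.47599189e-04, -3.86504102e+01, -3.22959208e+01,  7.02833058e-02,
        3.39004747e-02, -4.75984530e-05]), 'tcp_pos': array([191.89677536, 541.42445377, 213.71068152]), 'orientation': array([-3.19154763e-04,  1.69565307e-01,  9.85518570e-01, -8.08122632e-04]), 'force': array([-0.29713163,  0.1134923 , -0.56780924]), 'torque': array([-0.052713  ,  0.02042759, -0.00868346]), 'gripper_force': 0.0, 'width': 91.81833107185513}
```

View pics/scene0.png

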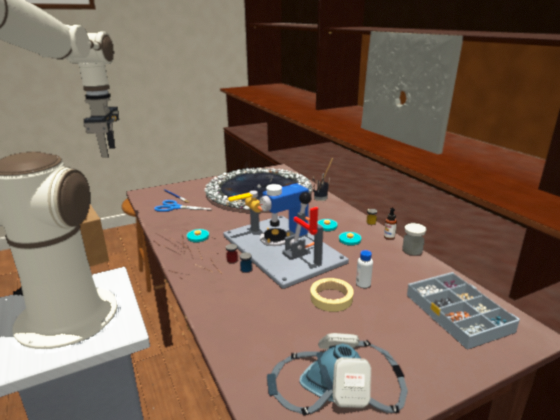

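View pics/top0.png

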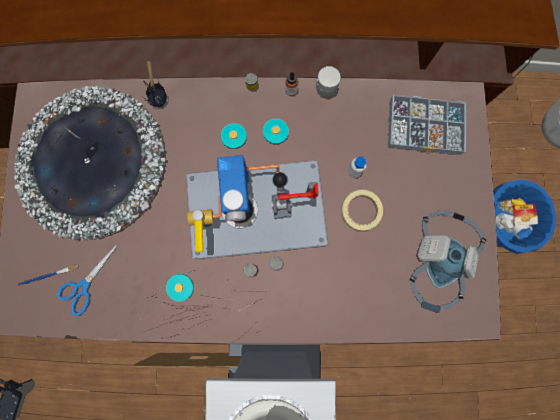

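The scene view shows the press near (285,230). In the top view, the base has corners at about (187,174), (323,161), (327,244) and (193,258). The yellow handle runs from (200,215) to (199,250), the red catch is around (300,192), and the black knob is at (280,180). Next I'll measure these.

```bash
cat > h.py <<'E'
import cv2,numpy as np
from bench import robot,eyes
def ray(n,uv):
    i=eyes.camera_info(n);R=np.array(i["R"]);t=np.array(i["t"])
    p=cv2.undistortPoints(np.array(uv,float).reshape(-1,1,2),np.array(i["mtx"]),np.array(i["distortion"])).reshape(-1,2)
    d=np.c_[p,np.ones(len(p))]@R
    return -R.T@t,d
def onz(n,uv,z):
    c,d=ray(n,uv); return c+d*((z-c[2])/d[:,2])[:,None]
def proj(n,X):
    i=eyes.camera_info(n);return cv2.projectPoints(np.array(X,float).reshape(-1,1,3),cv2.Rodrigues(np.array(i["R"]))[0],np.array(i["t"],float),np.array(i["mtx"]),np.array(i["distortion"]))[0].reshape(-1,2)
def tri(uv1,uv2):
    c1,d1=ray("top",uv1);c2,d2=ray("scene",uv2);d1=d1[0];d2=d2[0]
    s=np.linalg.lstsq(np.c_[d1,-d2],c2-c1,rcond=None)[0]
    a,b=c1+s[0]*d1,c2+s[1]*d2;return (a+b)/2,np.linalg.norm(a-b)
E
python3 - <<'E'
from h import *
im=cv2.imread("pics/top0.png");hsv=cv2.cvtColor(im,cv2.COLOR_BGR2HSV)
m=((hsv[...,1]<60)&(hsv[...,2]>90)).astype(np.uint8);m[:150]=0;m[270:]=0;m[:,:178]=0;m[:,335:]=0
cs=cv2.findContours(m,0,2)[0];c=max(cs,key=cv2.contourArea);r=cv2.minAreaRect(c);print(r)
# minarearect in world at z=16
P=onz("top",c.reshape(-1,2),16)[:,:2].astype(np.float32);r=cv2.minAreaRect(P);print(r);print(cv2.boxPoints(r))
for n in("top","scene"):
    im=cv2.imread(f"pics/{n}0.png");b=(180,145,150,125) if n=="top" else (215,165,150,125)
    x,y,w,h=b;cv2.imwrite(f"pics/{n}c.png",cv2.resize(im[y:y+h,x:x+w],None,fx=4.8,fy=4.8,interpolation=2))
E
```

```text
((256.0, 209.5), (119.0, 156.0), 90.0)
((574.0132446289062, 39.79710388183594), (304.093017578125, 402.57220458984375), 0.07810287922620773)
[[ 421.69254  240.87575]
 [ 422.24124 -161.69606]
 [ 726.334   -161.28154]
 [ 725.7853   241.29027]]
```

View pics/topc.png

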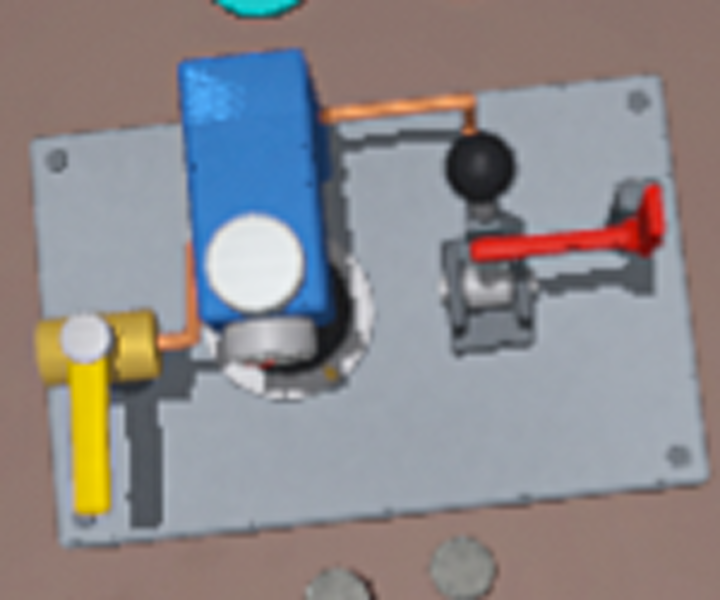

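View pics/scenec.png

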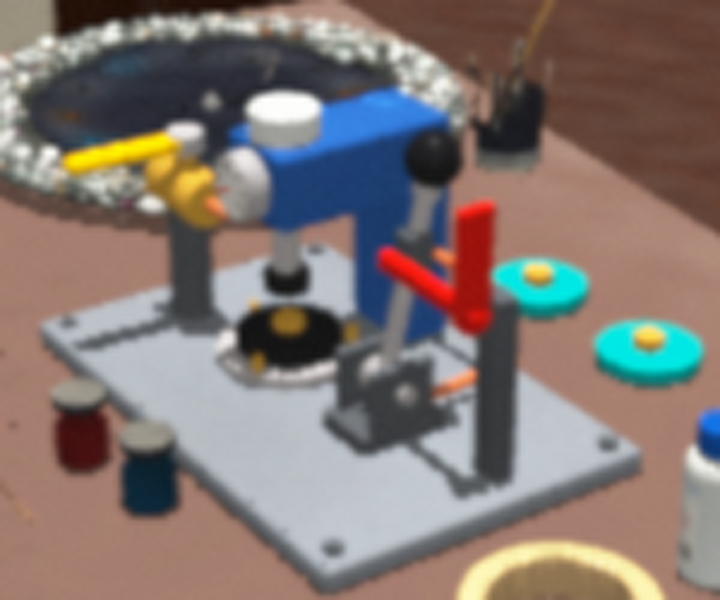

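The crops give the base corners in the top crop as (31,141), (659,75), (709,482) and (63,546). The spindle is at (86,338), the knob at (480,167) and the red tab top at (654,200). In the scene crop, the knob is at (433,157), the tab top at (477,208), the valve tip at (68,163) and the toe end at (388,257). Fitting the press pose from the corners and cross-checking with these features.

```bash
cat >> h.py <<'E'
tc=lambda p:(np.array(p,float)+.5)/4.8-.5+[180,145]
sc=lambda p:(np.array(p,float)+.5)/4.8-.5+[215,165]
E
python3 - <<'E'
from h import *
C=onz("top",tc([[31,141],[659,75],[709,482],[63,546]]),16)[:,:2]
L=np.array([[110,170],[110,-170],[-110,-170],[-110,170]],float)
print(C.round(1).tolist())
a=L-L.mean(0);b=C-C.mean(0)
th=np.arctan2((a[:,0]*b[:,1]-a[:,1]*b[:,0]).sum(),(a*b).sum());R=np.array([[np.cos(th),-np.sin(th)],[np.sin(th),np.cos(th)]])
o=C.mean(0);print("origin",o,"yaw",th,"res",(C-L@R.T-o).round(1).tolist())
W=lambda x,y,z:np.r_[R@[x,y]+o,z]
pr=lambda n,p:print(n,p.round(1),"local",(R.T@(p[:2]-o)).round(1))
for n,t,s in(("knob",(480,167),(433,157)),("tabtop",(654,190),(477,208)),("toe",(474,246),(388,257)),("valvetip",(92,512),(68,163))):
    p,e=tri(tc(t),sc(s));pr(n,p);print(e)
for n,l in(("valve",(-20,140,137)),("catch",(5,-125,120)),("levpiv",(0,-50,48)),("knob0",(33.4,-50,178.8)),("knobEnd",(-135*np.sin(.45),-50,48+135*np.cos(.45))),("tab",(5,-125,186)),("openTip",(-20,220,137))):
    w=W(*l);print(n,w.round(1),*[((proj(k,w)[0]-b+.5)*4.8-.5).round(0) for k,b in(("top",[180,145]),("scene",[215,165]))])
for s,j in(((340,580),"jr"),((462,565),"jb")):print(j,onz("top",tc([s]),45)[0])
E
```

```text
[[662.3, 217.6], [698.9, -116.8], [482.4, -140.5], [448.3, 193.6]]
origin [572.99419416  38.46970512] yaw 0.10681200224971218 res [[-1.9, -1.6], [-1.6, 2.0], [0.6, 1.8], [2.8, -2.2]]
knob [614.  -22.2 180.5] local [ 34.3 -64.7]
0.7494265251651805
tabtop [600.2 -98.8 183.7] local [  12.4 -139.4]
5.388526587812077
toe [587.6 -19.1 122.9] local [  8.4 -58.8]
0.08194196427488197
valvetip [460.9 155.7 140.4] local [-99.  128.5]
1.3917974977144076
valve [538.2 175.5 137. ] [ 56. 344.] [171. 134.]
catch [591.3 -85.3 120. ] [613. 240.] [452. 308.]
levpiv [578.3 -11.2  48. ] [459. 289.] [367. 370.]
knob0 [611.5  -7.7 178.8] [448. 172.] [416. 152.]
knobEnd [519.9 -17.5 169.6] [469. 377.] [278. 205.]
tab [591.3 -85.3 186. ] [622. 214.] [454. 197.]
openTip [529.7 255.1 137. ] [-112.  362.] [112.  95.]
jr [431.33285847  47.94436438  45.        ]
jb [438.9836257  -13.08789884  45.        ]
```

The base is evidently not centred on the press origin. Every feature agrees on a shift of about (1.5, -14.7) in local coordinates, so I'm applying that and rechecking.

```bash
cat >> h.py <<'E'
th=0.1068;PR=np.array([[np.cos(th),-np.sin(th)],[np.sin(th),np.cos(th)]]);PO=np.array([573.,38.5])+PR@[1.5,-14.7]
W=lambda x,y,z:np.r_[PR@[x,y]+PO,z]
loc=lambda p:PR.T@(np.array(p)[:2]-PO)
E
python3 - <<'E'
from h import *
print(PO)
for n,l in(("valve",(-20,140,148)),("tip",(-102,140,137)),("catch",(5,-125,120)),("levpiv",(0,-50,48)),("knob0",(33.4,-50,178.8)),("knobEnd",(-135*np.sin(.45),-50,48+135*np.cos(.45))),("tab",(5,-125,186)),("toe",(5,-42,120)),("openTip",(-20,220,137)),("tabEnd",(5,-190,134)),("headcorner",(-22,25,165)),("headc2",(102,85,165)),("gauge",(-45,55,140))):
    w=W(*l);print(n,w.round(1),*[((proj(k,w)[0]-b+.5)*4.8-.5).round(0) for k,b in(("top",[180,145]),("scene",[215,165]))])
for n,p,z in(("tape",(362,210),25),("bottlecap",(361,160),92)):print(n,onz("top",[p],z)[0].round(),loc(onz("top",[p],z)[0]).round())
for s,j in(((340,580),"jr"),((462,565),"jb")):print(j,onz("top",tc([s]),45)[0].round(), loc(onz("top",tc([s]),45)[0]))
E
```

```text
[576.05843059  24.04365183]
valve [541.2 161.1 148. ] [ 83. 335.] [184. 125.]
tip [459.7 152.4 137. ] [101. 514.] [ 67. 170.]
catch [594.4 -99.7 120. ] [643. 233.] [471. 317.]
levpiv [581.4 -25.7  48. ] [488. 283.] [383. 380.]
knob0 [614.6 -22.1 178.8] [480. 166.] [433. 160.]
knobEnd [523.  -31.9 169.6] [502. 370.] [295. 213.]
tab [594.4 -99.7 186. ] [654. 207.] [473. 206.]
toe [585.5 -17.2 120. ] [470. 251.] [383. 261.]
openTip [532.7 240.7 137. ] [-82. 355.] [125. 102.]
tabEnd [ 601.3 -164.3  134. ] [782. 214.] [548. 342.]
headcorner [551.5  46.6 165. ] [328. 308.] [279. 161.]
headc2 [668.4 119.4 165. ] [175.  58.] [395.  85.]
gauge [525.5  73.9 140. ] [272. 372.] [220. 192.]
tape [ 569. -228.   25.] [ -34. -250.]
bottlecap [ 681. -216.   92.] [  78. -250.]
jr [431.  48.  45.] [-141.35322279   39.1918575 ]
jb [439. -13.  45.] [-140.25190868  -22.30821161]
```

```bash
python3 - <<'E'
from h import *
def v(f,g):
    d=np.array([-np.cos(f),np.sin(f)]);m=np.array([np.sin(f),np.cos(f)])
    return W(*(np.array([-20,140])+62*d-g*m),125)
prev=None
for f in np.r_[-.1:1.58:12j]:
    p=v(f,27 if f>0 else 34);print(round(f,3),p.round(1),None if prev is None else (p-prev).round(1));prev=p
print("over",v(1.571,22).round(1))
E
```

```text
-0.1 [487.6 115.1 125. ] None
0.053 [480.8 130.8 125. ] [-6.8 15.7  0. ]
0.205 [476.9 140.4 125. ] [-3.9  9.5  0. ]
0.358 [474.5 150.4 125. ] [-2.4 10.   0. ]
0.511 [473.6 160.7 125. ] [-0.9 10.3  0. ]
0.664 [474.3 171.  125. ] [ 0.7 10.3  0. ]
0.816 [476.6 181.  125. ] [ 2.3 10.1  0. ]
0.969 [480.4 190.6 125. ] [3.8 9.6 0. ]
1.122 [485.6 199.5 125. ] [5.2 8.9 0. ]
1.275 [492.1 207.6 125. ] [6.5 8.  0. ]
1.427 [499.7 214.5 125. ] [7.6 6.9 0. ]
1.58 [508.3 220.2 125. ] [8.6 5.7 0. ]
over [512.8 220.4 125. ]
```

>>> {"method": "jog_arm", "body": {"rows": [0,0,0.11,0.04,-0.02,0.02,1,0,0,0.11,0.02,-0.04,0.01,1,0,0,0.11,0.02,-0.045,0,1,0,0,0.11,0.02,-0.045,0,1,0,0,0,0.02,-0.045,0,1,0,0,0,0.02,-0.045,0,1,0,0,0,0.02,-0.045,0,1,0,0,0,0.02,-0.045,0,1]}}

```text
clock: 0.9
tcp_pos: [372.3, 210.1, 244.3]
orientation: [-0.0, -0.05, 0.999, -0.0]
force: [-0.3, -0.0, 0.1]
width: 30.3
gripper_force: 0.0
```

>>> {"method": "jog_arm", "body": {"rows": [0,0,0,0.035,-0.033,0,1,0,0,0,0.038,-0.033,0,1,0,0,0,0.038,-0.032,0,1,0,0,0,0,0,0,1,0,0,0,0,0,-0.04,1,0,0,0,0,0,-0.04,1,0,0,0,0,0,-0.038,1,0,0,0,0,0,0,1]}}

```text
clock: 1.7
tcp_pos: [477.8, 114.5, 121.0]
orientation: [-0.006, -0.05, 0.999, 0.0]
force: [-2.0, -0.5, -0.2]
width: 1.1
gripper_force: 0.0
```

>>> {"method": "jog_arm", "body": {"rows": [0,0,0,0,0,0.004,1,0,0,0,0,0,0,1]}}

```text
clock: 1.9
tcp_pos: [485.0, 114.4, 133.8]
orientation: [0.003, -0.05, 0.999, -0.0]
force: [0.5, 0.4, 0.5]
width: 0.3
gripper_force: 0.0
```

>>> {"method": "jog_arm", "body": {"rows": [0,0,0,0,0,0,1,0,0,0,0,0,0,1,0,0,0,0,0,0,1]}}

```text
clock: 2.2
tcp_pos: [483.5, 114.1, 131.5]
orientation: [0.001, -0.05, 0.999, -0.0]
force: [0.5, -0.6, -0.8]
width: 0.6
gripper_force: 0.0
```

>>> {"method": "jog_arm", "body": {"rows": [0,0,0,-0.002,0.01,-0.006,1,0,0,-0.05,-0.002,0.007,0,1,0,0,-0.14,-0.004,0.0095,0,1,0,0,-0.14,-0.0024,0.01,0,1,0,0,-0.14,-0.0009,0.0103,0,1,0,0,-0.14,0.0007,0.0103,0,1,0,0,-0.14,0.0023,0.0101,0,1,0,0,-0.14,0.0038,0.0096,0,1]}}

```text
clock: 3.0
tcp_pos: [477.7, 191.7, 124.0]
orientation: [-0.0, 0.388, 0.922, -0.001]
force: [0.5, -1.6, 0.5]
width: 0.1
gripper_force: 0.6
```

>>> {"method": "jog_arm", "body": {"rows": [0,0,-0.14,0.0052,0.0089,0,1,0,0,-0.14,0.0065,0.008,0,1,0,0,-0.14,0.0076,0.0069,0,1,0,0,-0.14,0.0086,0.0057,0,1,0,0,0,0,0,0,1,0,0,0,0,0,0,1]}}

```text
clock: 3.6
tcp_pos: [505.8, 220.7, 124.1]
orientation: [-0.0, 0.624, 0.782, -0.0]
force: [0.5, 0.3, -1.0]
width: 0.2
gripper_force: 0.0
```

```bash
python3 - <<'E'
from h import *
o=robot.get_obs();print(o["clock"],o["tcp_pos"],o["force"])
im=eyes.camera("top")[:,:,::-1];cv2.imwrite("pics/t1.png",cv2.resize(im[145:270,140:290],None,fx=4.8,fy=4.8,interpolation=2))
h=cv2.cvtColor(im.copy(),cv2.COLOR_BGR2HSV);m=((h[...,0]>22)&(h[...,0]<33)&(h[...,1]>200)&(h[...,2]>170)).astype(np.uint8)
c=max(cv2.findContours(m[145:270,140:290].copy(),0,2)[0],key=cv2.contourArea);P=onz("top",c.reshape(-1,2)+[140,145],142)
print([loc(p).round(0).tolist() for p in cv2.boxPoints(cv2.minAreaRect(P[:,:2].astype(np.float32)))])
E
```

```text
3.6 [505.82382818 220.69125744 124.09161512] [ 0.49482857  0.25912259 -0.97787385]
[[-14.0, 156.0], [-15.0, 152.0], [-13.0, 151.0], [-12.0, 156.0]]
```

View pics/t1.png

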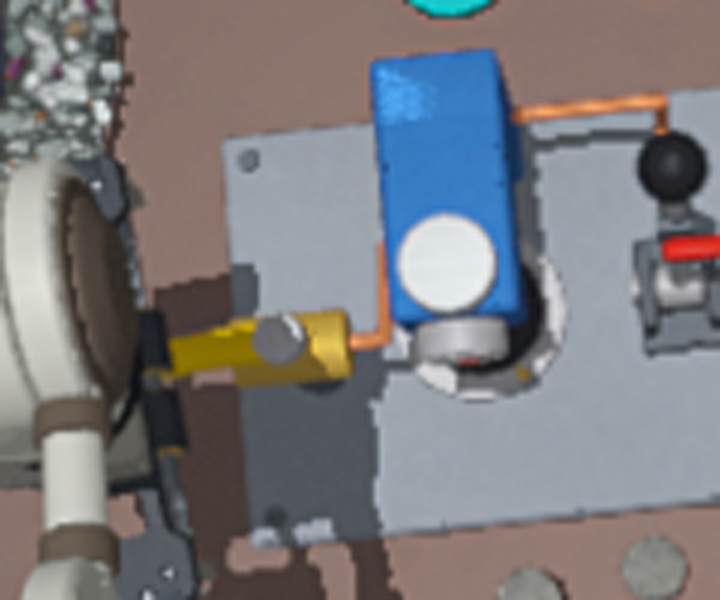

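The handle at (165,360) is about 0.1 rad short of the +y direction, so I'll push on gently against the stop.

>>> {"method": "jog_arm", "body": {"rows": [0,0,-0.06,0.003,0,0,1,0,0,0,0.003,0,0,1,0,0,0,0,0,0,1,0,0,0,0,0,0,1]}}

```text
clock: 4.05
tcp_pos: [511.7, 220.5, 124.3]
orientation: [-0.001, 0.648, 0.762, -0.0]
force: [-3.3, 0.7, -0.1]
width: 0.5
gripper_force: 1.3
```

>>> {"method": "jog_arm", "body": {"rows": [0,0,0,0.003,0,0,1,0,0,0,0.002,0,0,1,0,0,0,0,0,0,1,0,0,0,0,0,0,1]}}

```text
clock: 4.45
tcp_pos: [512.3, 220.6, 124.0]
orientation: [-0.004, 0.648, 0.762, -0.004]
force: [-17.9, -0.1, 12.8]
width: 0.7
gripper_force: 9.8
```

>>> {"method": "jog_arm", "body": {"rows": [0,0,0,-0.02,0,0,1,0,0,0,-0.01,0,0.02,1,0,0,0,0,0,0.04,1,0,0,0,0,0,0.04,1,0,0,0,0,-0.02,0.016,1,0,0,-0.05,0.01,-0.035,0,1,0,0,0,0.015,-0.04,0,1,0,0,0,0.02,-0.04,0,1]}}

```text
clock: 5.25
tcp_pos: [533.1, 83.9, 241.4]
orientation: [0.001, 0.666, 0.746, 0.001]
force: [0.8, 0.2, 0.2]
width: 0.6
gripper_force: 0.0
```

>>> {"method": "jog_arm", "body": {"rows": [0,0,0,0.02,-0.04,0,1,0,0,0,0.02,-0.04,0,1,0,0,0,0.02,-0.04,0,1,0,0,0,0,-0.02,0,1,0,0,0,0,0,0,1,0,0,0,0,0,0,1]}}

```text
clock: 5.85
tcp_pos: [592.4, -54.6, 240.7]
orientation: [0.0, 0.667, 0.745, 0.0]
force: [0.3, 0.5, -0.6]
width: 0.7
gripper_force: 0.0
```

```bash
python3 - <<'E'
from h import *
o=robot.get_obs();print(o["clock"],o["tcp_pos"],o["orientation"],o["force"])
a=eyes.camera("top")[145:270,140:320,::-1];b=eyes.camera("scene")[165:270,215:365,::-1]
a=cv2.resize(a,None,fx=3.2,fy=3.2,interpolation=2);b=cv2.resize(b,(a.shape[1],200) if 0 else None,fx=3.84,fy=1.8*1.0667*1 if 0 else 3.84,interpolation=2)
cv2.imwrite("pics/t2.png",cv2.resize(np.vstack([a,b[:,:a.shape[1]]]),None,fx=.74,fy=.74))
print(loc(o["tcp_pos"]))
E
```

```text
5.85 [592.44774676 -54.6419355  240.6883734 ] [1.87925068e-04 6.67272173e-01 7.44813923e-01 1.79614218e-04] [ 0.31826198  0.51901948 -0.56606636]
[  7.90828053 -79.9843137 ]
```

View pics/t2.png

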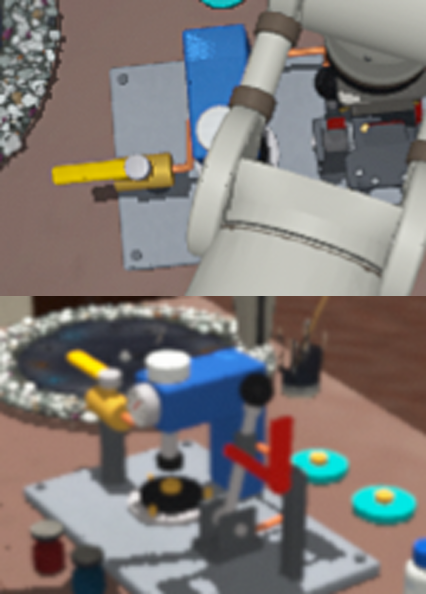

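The valve is fully open: its handle runs from (138,167) to (53,175), in line with the brass body. The tab is still upright at (281,440) in the lower crop. Next I'll descend on its inner side.

>>> {"method": "jog_arm", "body": {"rows": [0,0,0,0,-0.022,0,1,0,0,0,0,0,0,1,0,0,0,0,0,-0.03,1,0,0,0,0,0,-0.03,1,0,0,0,0,0,-0.011,1,0,0,0,0,0,0,1,0,0,0,0,0,0,1]}}

```text
clock: 6.65
tcp_pos: [593.0, -76.2, 170.9]
orientation: [0.001, 0.667, 0.745, 0.0]
force: [0.0, -0.1, 0.9]
width: 0.5
gripper_force: 0.0
```

>>> {"method": "jog_arm", "body": {"rows": [0,0,0,0.001,-0.009,0,1,0,0,0,0.001,-0.008,0,1,0,0,0,0.001,-0.007,-0.001,1,0,0,0,0.001,-0.007,-0.003,1,0,0,0,0.001,-0.007,-0.003,1,0,0,0,0.001,-0.006,-0.005,1,0,0,0,0.001,-0.006,-0.005,1,0,0,0,0,0,0,1]}}

```text
clock: 7.45
tcp_pos: [598.7, -127.2, 151.1]
orientation: [-0.001, 0.667, 0.745, -0.001]
force: [-0.0, -0.8, 0.8]
width: 0.4
gripper_force: 0.0
```

>>> {"method": "jog_arm", "body": {"rows": [0,0,0,0.001,-0.003,-0.004,1,0,0,0,0,-0.003,-0.004,1,0,0,0,0,-0.003,-0.005,1,0,0,0,0,-0.002,-0.005,1,0,0,0,0,0,0,1,0,0,0,0,0,0,1]}}

```text
clock: 8.05
tcp_pos: [600.6, -137.5, 134.9]
orientation: [0.0, 0.667, 0.745, 0.0]
force: [-0.3, 1.8, 3.6]
width: 0.4
gripper_force: 1.9
```

>>> {"method": "jog_arm", "body": {"rows": [0,0,0,0,0,-0.003,1,0,0,0,0,0,0,1,0,0,0,0,0,0,1]}}

```text
clock: 8.35
tcp_pos: [600.9, -137.6, 134.0]
orientation: [0.001, 0.667, 0.745, 0.0]
force: [-5.4, 4.4, 14.8]
width: 0.2
gripper_force: 7.2
```

>>> {"method": "jog_arm", "body": {"rows": [0,0,0,0,0,0.03,1,0,0,0,0,0,0.04,1,0,0,0,0,0,0.04,1,0,0,0,0.014,0.03,0,1,0,0,0,0.014,0.03,0,1,0,0,0,0.014,0.03,0,1,0,0,0,0.015,0.03,0,1,0,0,0,0,0,0,1]}}

```text
clock: 9.15
tcp_pos: [658.1, -14.3, 240.6]
orientation: [-0.0, 0.666, 0.746, 0.0]
force: [-0.3, 0.5, -0.6]
width: 0.3
gripper_force: 0.0
```

```bash
python3 - <<'E'
from h import *
b=eyes.camera("scene")[145:270,215:365,::-1]
cv2.imwrite("pics/s3.png",cv2.resize(b,None,fx=4.8,fy=4.8,interpolation=2))
o=robot.get_obs();print(o["clock"],o["tcp_pos"],loc(o["tcp_pos"]),o["force"])
E
```

```text
9.2 [657.5019421  -16.32421416 240.65935071] [ 76.67637389 -48.81950285] [-0.19293849  0.82063898 -0.61240592]
```

View pics/s3.png

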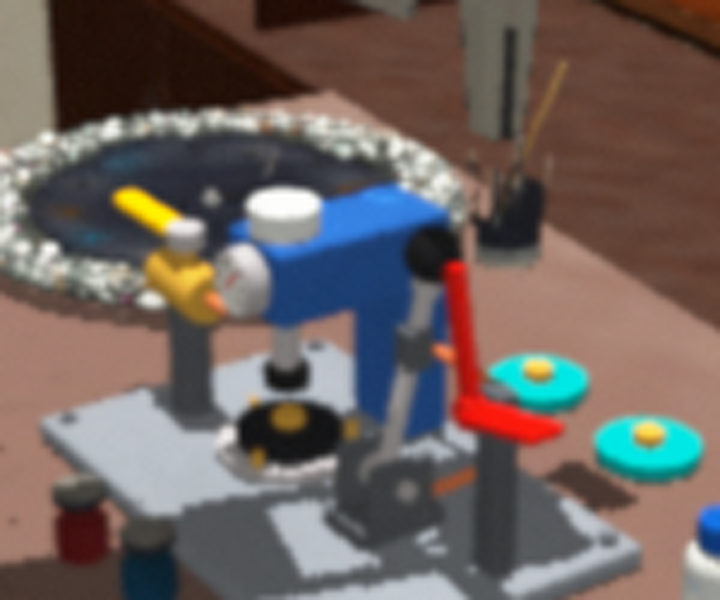

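The catch is fully flipped: the tab lies outward at (555,430) and the toe stands up to (455,265). The fingers are at (500,130), behind the knob at (432,252). I'll lower them and then pull.

>>> {"method": "jog_arm", "body": {"rows": [0,0,0,0,-0.001,-0.03,1,0,0,0,0,0,-0.03,1,0,0,0,0,0,-0.02,1,0,0,0,0,0,0,1,0,0,0,0,0,0,1,0,0,0,-0.01,-0.001,0,1,0,0,0,-0.01,-0.001,0,1,0,0,0,0,0,0,1]}}

```text
clock: 10.0
tcp_pos: [639.2, -21.6, 165.1]
orientation: [0.003, 0.667, 0.745, 0.002]
force: [2.8, 0.1, 3.3]
width: 0.5
gripper_force: 1.8
```

>>> {"method": "jog_arm", "body": {"rows": [0,0,0,-0.01,-0.001,0,1,0,0,0,-0.01,-0.001,0,1,0,0,0,-0.01,-0.001,0,1,0,0,0,-0.01,-0.001,0,1,0,0,0,-0.01,-0.001,0,1,0,0,0,-0.01,-0.001,0,1,0,0,0,0,0,0,1,0,0,0,0,0,0,1]}}

```text
clock: 10.8
tcp_pos: [579.6, -27.3, 164.0]
orientation: [0.002, 0.667, 0.745, 0.001]
force: [5.5, -0.9, 4.5]
width: 0.3
gripper_force: 2.6
```

>>> {"method": "jog_arm", "body": {"rows": [0,0,0,-0.008,-0.001,-0.002,1,0,0,0,-0.008,-0.001,-0.002,1,0,0,0,-0.004,0,-0.002,1,0,0,0,0,0,0,1,0,0,0,0,0,0,1]}}

```text
clock: 11.3
tcp_pos: [560.5, -29.0, 158.0]
orientation: [0.003, 0.667, 0.745, 0.002]
force: [7.4, -0.3, 6.2]
width: 0.3
gripper_force: 3.9
```

>>> {"method": "jog_arm", "body": {"rows": [0,0,0,-0.003,0,0,1,0,0,0,0,0,0,1,0,0,0,0,0,0,1]}}

```text
clock: 11.6
tcp_pos: [557.5, -29.2, 157.3]
orientation: [0.003, 0.667, 0.745, 0.002]
force: [8.9, -0.8, 2.2]
width: 0.6
gripper_force: 4.6
```

>>> {"method": "jog_arm", "body": {"rows": [0,0,0,-0.003,0,0,1,0,0,0,0,0,0,1,0,0,0,0,0,0,1]}}

```text
clock: 11.9
tcp_pos: [554.7, -29.5, 156.6]
orientation: [0.003, 0.667, 0.745, 0.002]
force: [10.9, -2.1, -2.6]
width: 0.3
gripper_force: 5.6
```

>>> {"method": "jog_arm", "body": {"rows": [0,0,0,-0.003,0,0,1,0,0,0,0,0,0,1,0,0,0,0,0,0,1]}}

```text
clock: 12.2
tcp_pos: [553.4, -29.4, 156.5]
orientation: [0.005, 0.667, 0.745, 0.003]
force: [18.7, -2.4, -8.6]
width: 0.3
gripper_force: 8.8
```

>>> {"method": "jog_arm", "body": {"rows": [0,0,0,-0.002,0,0,1,0,0,0,0,0,0,1,0,0,0,0,0,0,1]}}

```text
clock: 12.5
tcp_pos: [553.1, -29.4, 156.5]
orientation: [0.007, 0.667, 0.745, 0.005]
force: [25.6, -1.3, -13.6]
width: 0.8
gripper_force: 11.8
```

```bash
python3 - <<'E'
from h import *
a=eyes.camera("scene")
b=a[145:270,215:365,::-1]
cv2.imwrite("pics/s4.png",cv2.resize(b,None,fx=4.8,fy=4.8,interpolation=2))
o=robot.get_obs();print(o["clock"],o["tcp_pos"],loc(o["tcp_pos"]),o["force"])
for k in(.6,.65,.7):
    w=W(-135*np.sin(k-.25),-50,48+135*np.cos(k-.25));print(k,((proj("scene",w)[0]-[215,145]+.5)*4.8-.5).round(1))
h=cv2.cvtColor(b.copy(),cv2.COLOR_BGR2HSV);m=(h[...,2]<45).astype(np.uint8);m[90:]=0
n,l,st,c=cv2.connectedComponentsWithStats(m)
for s,q in zip(st[1:],c[1:]):
    if s[4]>25:print(s,(q+.5)*4.8-.5)
E
```

```text
12.55 [553.1150924  -29.45057275 156.55217377] [-28.5149423  -50.74373751] [ 25.11177959  -0.35883756 -13.01541017]
0.6 [314.  295.2]
0.65 [304.3 302.1]
0.7 [294.8 309.4]
[  11    0   95   35 1014] [177.92366864  76.4183432 ]
[ 55   0  33   5 115] [336.02173913  10.08086957]
[126   0  24  12  31] [663.21612903  27.29354839]
[81 13 11  4 26] [414.51538462  70.57692308]
[77 27  9  9 52] [393.93076923 147.37692308]
[67 29  9 10 61] [342.85737705 162.58196721]
[100  38  13  14 106] [515.36415094 220.48113208]
[ 56  59  11  11 100] [294.94  308.572]
[50 82 21  8 86] [290.23488372 415.76046512]
```

View pics/s4.png

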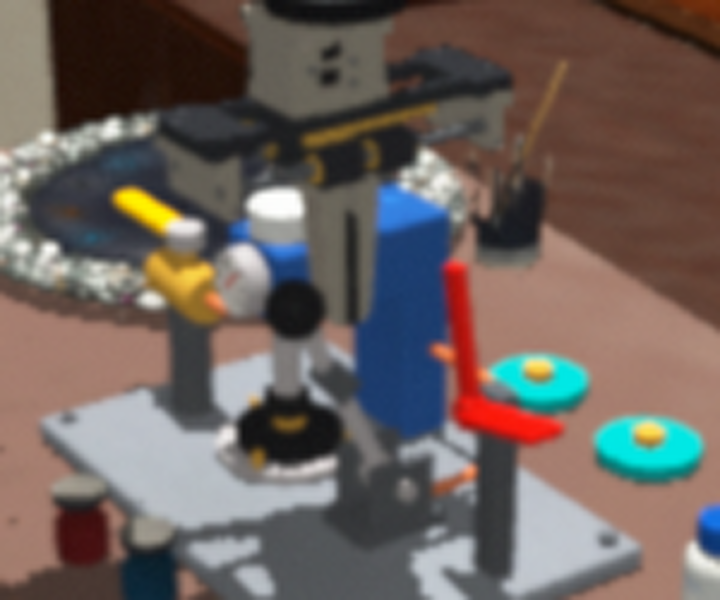

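The knob sits at (295,309), which matches the predicted full-pull position of (294.8, 309.4). The pad is on the hub, the valve is open, the catch is flipped, and the lever is held at its stop with about 25 N.

```bash
python3 -c "
from bench import robot
print(robot.hand_in())"
```

```text
the job is handed in; nothing more can be done
None
```

I opened the valve to its stop, flipped the catch fully outward, then pulled the lever to its hard stop with the pad pressed on the hub; I handed in at about 12.6 s, still holding it with roughly 25 N, and no verdict came back.

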